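Refit the volume dial and hold it down to pair

ROBOT

A 6-joint arm with a two-finger parallel gripper is mounted at the origin on the work surface. World frame = base frame: x ahead of the robot, y to its left, z up, the work surface at z = 0. Lengths are in mm, angles in rad, forces in N, time in s.
With the tool pointing down it reaches from about 325 to 775 mm from the base axis. Payload 9.3 kg.
Tool frame: the origin (TCP) lies midway between the tips of the shut fingers; the grasp point (between the pads) lies ctrl.tcp_to_grasp behind it (ctrl.tcp_to_grasp is the distance from the TCP to the grasp point, in mm); z points along the fingers, y is the direction in which the jaws open and shut (so a half turn about z gives the same grasp; the last joint's range is limited). The gripper opens to 85 mm and grips with 20 to 120 N. Pads are 22 mm wide; open, the fingers measure 114 mm over their backs; the gripper's body (76 mm by 85 mm) begins 54 mm behind the grasp point. The pads swing forward as they close: fully open they stand 13 mm farther back than shut.
Start: joints at [-1.466, 0.259, 0.021, 1.334, 0, 1.418], TCP at [140.218, -531.823, 231.279] pointing down, gripper open.
Joint ranges: [-3.04, 3.04], [-0.91, 1.82], [-1.04, 1.36], [-1.92, 1.95], [-1.52, 1.45], [-3.14, 3.14]. Speed limits (rad/s): [2.22, 2.22, 2.79, 3.14, 3.14, 3.14].

INTERFACE

Orientations are given as [roll, pitch, yaw] about the fixed x, y, z axes, in that order (R = Rz(yaw) Ry(pitch) Rx(roll)).
In Python, from cell import ctrl gives the robot as it stands. The module is installed in compiled form; this text tells all that it offers. Calls block until the motion is done:
- ctrl.goto(position, orientation): joint-space move of the TCP to a pose.
- ctrl.line_to(position, rot=None, feed=150, force_limit=None): straight line of the TCP; rot=None keeps the orientation; feed is the mean speed in mm/s. With force_limit (N) it stops when the force on the tool has changed by that much, and returns True; else False.
- ctrl.goto_joints(angles): joint-space move.
- ctrl.command_gripper(opening, strength=None): finger opening in mm; strength is the grip in N (None keeps the last); returns when the fingers have stopped.
- ctrl.sleep(seconds).
- ctrl.inverse_kinematics(position, orientation): joint angles nearest the present ones, or None.
- ctrl.get_obs(): the state.
- ctrl.grab_frame(name): name is "scene" or "top" or "wrist"; returns a dict with "pixels" (480x640x3 uint8, blue, green, red), "mtx" (3x3 intrinsics, pixels), "rvec" (rotation vector, rad) and "tvec" (3), from world to camera coordinates, as OpenCV has them; the wrist camera has in their place "hand_eye" (4x4, takes a point from camera to tool coordinates, whose origin is the TCP and whose axes are the flange's). Camera axes: x right, y down, z forward; pixel columns grow to the right and rows downward; lengths in mm; the calibration is good to about 2 mm. A picture is of the moment at which its call begins: read the wrist's pose just before it. There is no depth.
A pose or a line that the arm cannot do raises ctrl.Unreachable and nothing moves.
- ctrl.hand_in(): hands the job in, once; it reports no verdict.
The state is a dict: "t": time; "joint_positions": joint angles; "qd": joint speeds; "tau": joint torques, N m; "eef_pos": TCP position; "eef_rot": TCP orientation; "force": force on the tool from outside, world axes, zero at the start; "wrist_torque": the same for the moment, N m; "opening": finger opening in mm.
Only numpy, scipy, OpenCV 4.12 (cv2) and the standard library are available. Lean on these libraries where they do the work, as an engineer would, in place of code of your own. Each camera call takes 0.05 s, during which the arm holds its last target.

TASK

Get the wireless volume dial working: first drop both battery cells into the open battery bay of its base, then set the dial cap upright on the splined shaft, turn it until the splines mesh and slide it fully home. Push the dial down against its spring as one does for pairing, and finish while still holding it pressed down, well past half of its travel; do not let go. Leave the mouse, mug and jar where they are.

Things in the scene. Friction and masses are not known exactly. Their poses are not given: they have to be found in the camera images.
- dial_base: Base of the volume dial: grey plastic block, 110 mm (its x) by 185 mm (its y, from -90 to +95 mm) by 45 mm high, fixed to the desk. Origin on the desk under it, z up. Its +y half is solid and carries the splined shaft at (0, +45 mm); its -y half is the open-topped battery bay.
- bay_in (a point): Centre of the inner floor of the battery bay, 12 mm above the desk; axes as dial_base. The bay is open at the top, inside 86 mm (x) by 61 mm (y) and 33 mm deep, walls 12 mm thick (the wall towards the shaft is that of the solid half as well).
- shaft_shoulder (a point): On the axis of the upright steel splined shaft, on the upper face of its shoulder (44 mm flange); z up. 55 mm above the desk at rest (10 mm above the base's top); moves down with the shaft. 6 teeth stand around the shaft from 0 to 12 mm above it, ridged tops to 14 mm, each 3.8 mm thick, out to 13 mm from the axis, every 60 degrees; this point's x axis points along one tooth.
- shaft_tip (a point): Top of the splined shaft, 21 mm above shaft_shoulder, same axes. The shaft's round nose is 16 mm across, tapered over its top 5 mm to 6 mm across. The shaft can be turned about its axis, stiffly (0.15 N m), and stays where it is.
- plunger (a joint): How far the splined shaft is pushed down, in m: 0 at rest, 0.008 at the stop. A spring pushes it back up: 3 N to start it moving, plus 0.8 N per mm (9.4 N at the stop).
- dial: Dial cap: black knurled plastic cylinder, 50 mm across, 40 mm high, about 90 g, standing upright on the desk. Origin at the centre of its underside, z up. Grip it across its sides, in the upper half. Unmeshed on the shaft, it rides on the tooth tops, underside about 14 mm above the shoulder, and the shaft sinks under the push; fully home, its underside rests on the shoulder.
- dial_socket (a point): Mouth of the socket in the dial's underside (same origin and axes as dial): 23 mm deep, 29 mm across, with 6 inward teeth 3.8 mm thick that leave a round hole 19 mm across. The 6 slots between them lie at 0, 60, 120 ... degrees from x; about 6 degrees of play either way.
- dial_pointer (a point): Outer end of the thin raised aluminium pointer bar on the dial's top, 23 mm from the axis along the dial's +x, so over one of the slots; bar 20 mm long, 2 mm high, top 42 mm above the underside.
- cell_a: One of two identical steel and grey battery cells, stubby cylinders 23 mm across and 32 mm tall, about 35 g, standing upright on the desk. Origin at its centre, z along its axis.
- cell_b: The other battery cell, the same.
- mouse: Bystander: black computer mouse, 112 by 62 by 35 mm, on the desk. Origin under its centre.
- mug: Bystander: white mug, 80 mm across, 92 mm tall, on the desk. Origin under its centre.
- jar: Bystander: glass jar with a steel cap, 66 mm across, 85 mm tall, on the desk. Origin under its centre.
Mind the look-alikes: they are no part of the job. Leave any blue look-alike of the dial alone.

How it is judged (in metres and radians):
On the way, in this order (a step that is already met when the one before it is completed fails the run):
1. both cells lie released in the battery bay (x of cell_a in the frame of bay_in between -0.043 and 0.043 m and y of cell_a in the frame of bay_in between -0.0305 and 0.0305 m and z of each of cell_a, cell_b in the frame of bay_in below 0.032 m and contact force between the fingers and cell_a below 0.3 N and x of cell_b in the frame of bay_in between -0.043 and 0.043 m and y of cell_b in the frame of bay_in between -0.0305 and 0.0305 m and contact force between the fingers and cell_b below 0.3 N), for 0.2 s.
2. the dial is meshed and fully home on the shaft's shoulder (all of step 1 and z of dial in the frame of shaft_shoulder between -0.003 and 0.003 m and horizontal distance between dial and shaft_shoulder below 0.003 m and angle between dial's own z axis and vertical below 0.1 rad), for 0.2 s.
At the end, for the whole second after the job is handed in: Both cells lie inside the battery bay, below its rim, untouched by the fingers; the dial is upright (0.1 rad) and home on the shaft (within 3 mm of the shoulder and of the axis); the fingers still push it, with the shaft more than 5 of its 8 mm down, through the last second (all of step 2 and value of joint plunger above 0.005 m and contact force between the fingers and dial above 2 N); the arm keeps its last pose, push and grip.
It fails at once if the mouse is displaced by more than 20 mm (distance of mouse from where it was at the start of the episode above 0.02 m).
It fails at once if the mug is displaced by more than 20 mm (distance of mug from where it was at the start of the episode above 0.02 m).
It fails at once if the jar is displaced by more than 20 mm (distance of jar from where it was at the start of the episode above 0.02 m).
It also fails if it takes over 64 s, if anything falls off the work surface, if the arm or the gripper's body presses on something with over 40 N, if the wrist force passes 120 N, or if a joint passes its speed limit or range.

## Working session

There is one attempt and no reset: what is moved stays moved. The work goes in short steps, each a Python script; the robot and the scene stay as the last script left them, time stands still between calls to the robot, and variables do not carry over. Pictures are saved under pics/ and viewed, and the job is handed in when it is done.

```bash
mkdir -p pics; ls
python3 - <<'E'
from cell import ctrl
import cv2
o=ctrl.get_obs();print(o, ctrl.tcp_to_grasp)
for n in ("scene","top","wrist"):
    f=ctrl.grab_frame(n);cv2.imwrite(f"pics/{n}0.png",f["pixels"]);print(n,{k:v for k,v in f.items() if k!="pixels"})
E
```

```text
pics
{'t': 0.0, 'joint_positions': array([-1.46561854e+00,  2.59227832e-01,  2.07614337e-02,  1.33368072e+00,
       -6.25067499e-05,  1.41819969e+00]), 'qd': array([-0.00103059,  0.00069948, -0.00059283, -0.00195028, -0.00153937,
        0.00196751]), 'tau': array([-3.63478121e-04, -5.55634439e+01,  3.44529355e+01,  1.37657629e-02,
       -2.61247169e-04, -6.78129126e-06]), 'eef_pos': array([ 140.16135204, -531.55950612,  230.64666597]), 'eef_rot': array([-3.14024806e+00, -1.43546384e-04,  2.57774373e-01]), 'force': array([-0.19072074, -0.01086872, -0.20969462]), 'wrist_torque': array([-0.00082309,  0.01778691,  0.04333412]), 'opening': 85.41262325991092} 18.700000000000003
scene {'mtx': array([[474.23082989,   0.        , 311.62888231],
       [  0.        , 474.23082989, 237.63157724],
       [  0.        ,   0.        ,   1.        ]]), 'rvec': array([ 2.30548503,  0.75130803, -0.31509966]), 'tvec': array([-443.29918177, -190.20402936, 1488.88322127])}
top {'mtx': array([[449.5752902 ,   0.        , 307.71281542],
       [  0.        , 449.5752902 , 234.90262264],
       [  0.        ,   0.        ,   1.        ]]), 'rvec': array([ 2.19014719, -2.15748108,  0.08202908]), 'tvec': array([ -12.38040089,  561.03193516, 1125.63380228])}
wrist {'mtx': array([[333.73736563,   0.        , 323.34242631],
       [  0.        , 333.73736563, 237.31973946],
       [  0.        ,   0.        ,   1.        ]]), 'hand_eye': array([[-3.24866043e-04, -9.63194760e-01, -2.68804293e-01,
         6.79893460e+01],
       [ 9.99999922e-01, -3.73455866e-04,  1.29628568e-04,
        -9.64351953e-01],
       [-2.25244097e-04, -2.68804230e-01,  9.63194806e-01,
        -1.42014265e+02],
       [ 0.00000000e+00,  0.00000000e+00,  0.00000000e+00,
         1.00000000e+00]])}
```

View pics/scene0.png

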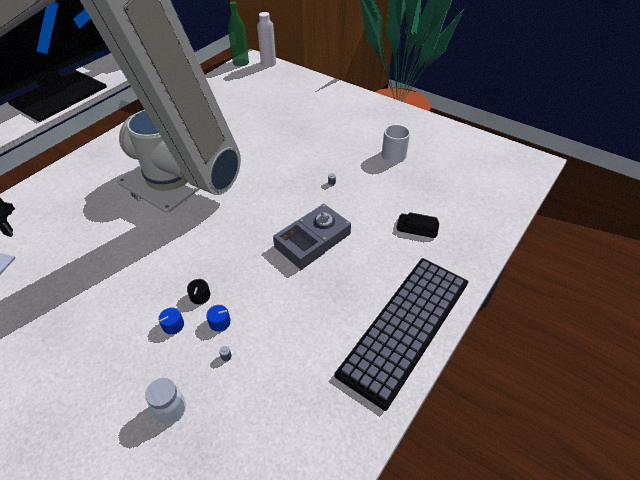

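View pics/top0.png

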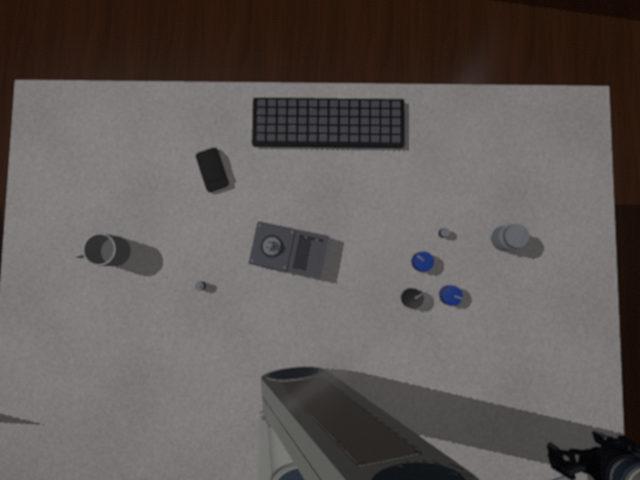

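View pics/wrist0.png

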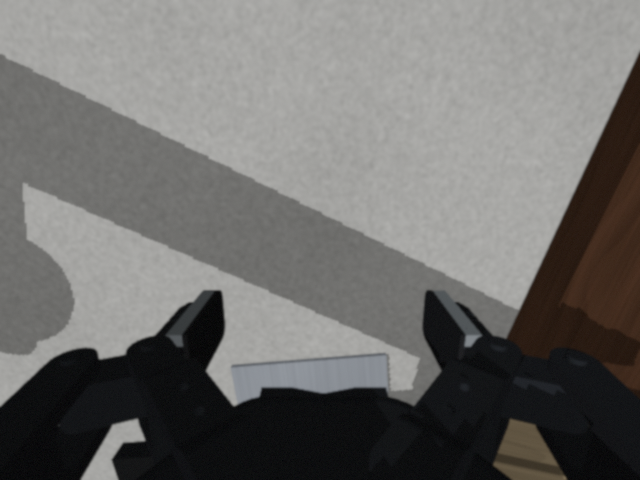

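Scene: dial base at top(290,250), with its shaft at (271,245) and bay at (309,254). Cells are at top(201,286) and (445,233). Dial candidates are black (412,298), blue (423,262) and blue (452,296). The black one matches the description. Close crops to check.

```bash
cat > h.py <<'E'
from cell import ctrl
import cv2, numpy as np
from scipy.spatial.transform import Rotation as Ro
def ext(n,f,o=None):
    """world->cam R,t"""
    if n!="wrist": return cv2.Rodrigues(f["rvec"])[0],np.array(f["tvec"]).reshape(3)
    T=np.eye(4);T[:3,:3]=Ro.from_euler('xyz',o["eef_rot"]).as_matrix();T[:3,3]=o["eef_pos"]
    W=np.linalg.inv(T@f["hand_eye"]);return W[:3,:3],W[:3,3]
def p2w(K,R,t,uv,z):
    d=R.T@np.linalg.inv(K)@np.array([uv[0],uv[1],1.]);c=-R.T@t
    return c+d*(z-c[2])/d[2]
def w2p(K,R,t,p):
    q=K@(R@np.asarray(p,float)+t);return q[:2]/q[2]
def wrist(fn=None):
    o=ctrl.get_obs();f=ctrl.grab_frame("wrist");R,t=ext("wrist",f,o)
    if fn: cv2.imwrite(fn,f["pixels"])
    return f["pixels"],f["mtx"],R,t
E
python3 - <<'E'
from h import *
for n,pts in (("top",{"cellL":(201,286,32),"cellR":(445,233,32),"dial":(412,298,40),"blue1":(423,262,40),"blue2":(452,296,40),"shaft":(271,245,76),"baycen":(309,254,45),"mug":(105,250,92),"jar":(515,236,85),"mouse":(213,170,35)}),):
    f=ctrl.grab_frame(n);R,t=ext(n,f)
    for k,v in pts.items(): print(k,p2w(f["mtx"],R,t,v[:2],v[2]).round(1))
    im=f["pixels"]
    a=cv2.resize(im[215:285,235:355],None,fx=5,fy=5,interpolation=2);b=cv2.resize(im[215:315,390:470],None,fx=5,fy=5,interpolation=2)
    c=np.zeros((500,600,3),np.uint8);c[:350]=a
    cv2.imwrite("pics/cropA.png",a);cv2.imwrite("pics/cropB.png",b)
E
```

```text
cellL [427.4 262.7  32. ]
cellR [ 570.4 -351.6   32. ]
dial [ 406.2 -265.7   40. ]
blue1 [ 496.  -293.6   40. ]
blue2 [ 412.7 -364.9   40. ]
shaft [530.7  84.6  76. ]
baycen [511.5  -8.1  45. ]
mug [511.8 482.6  92. ]
jar [ 560.6 -504.    85. ]
mouse [723.8 241.6  35. ]
```

View pics/cropA.png

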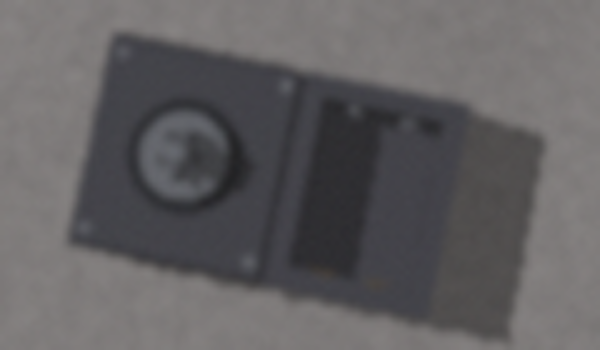

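View pics/cropB.png

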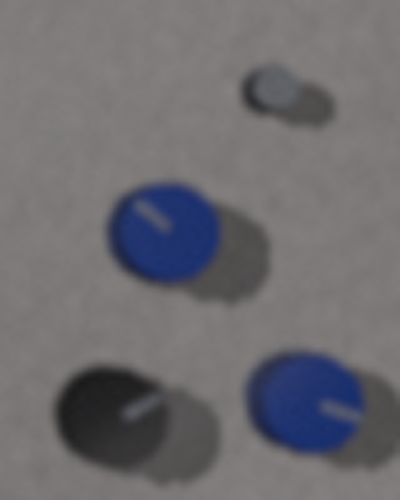

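The crops confirm it. The black dial has an aluminium pointer and the two blue ones are decoys. There is one grey cell at top(445,233), the bay is open and empty, and the shaft is on the left half of the base. Next, a closer wrist view over the right cell.

Run:
```python
from h import *
pi=np.pi
for nm,p in (("cellR",(570,-352,140)),("cellL",(427,263,140)),("bay",(511,-8,140)),("dial",(406,-266,140)),("shaft",(528,84,140))):
    print(nm,[(y,q[5].round(2)) for y in np.arange(-3,3.1,.5) if (q:=ctrl.inverse_kinematics(p,[pi,0,y])) is not None])
ctrl.goto((560,-350,150),[pi,0,-0.3])
wrist("pics/w1.png");print(ctrl.get_obs()["t"],ctrl.get_obs()["eef_pos"],ctrl.get_obs()["force"])
```

```text
cellR [(np.float64(-3.0), np.float64(-0.82)), (np.float64(-2.5), np.float64(-1.32)), (np.float64(-2.0), np.float64(-1.82)), (np.float64(-1.5), np.float64(-2.32)), (np.float64(-1.0), np.float64(-2.82)), (np.float64(-0.5), np.float64(2.96)), (np.float64(0.0), np.float64(2.46)), (np.float64(0.5), np.float64(1.96)), (np.float64(1.0), np.float64(1.46)), (np.float64(1.5), np.float64(0.96)), (np.float64(2.0), np.float64(0.46)), (np.float64(2.5), np.float64(-0.04)), (np.float64(3.0), np.float64(-0.54))]
cellL [(np.float64(-3.0), np.float64(0.24)), (np.float64(-2.5), np.float64(-0.26)), (np.float64(-2.0), np.float64(-0.76)), (np.float64(-1.5), np.float64(-1.26)), (np.float64(-1.0), np.float64(-1.76)), (np.float64(-0.5), np.float64(-2.26)), (np.float64(0.0), np.float64(-2.76)), (np.float64(0.5), np.float64(3.03)), (np.float64(1.0), np.float64(2.53)), (np.float64(1.5), np.float64(2.03)), (np.float64(2.0), np.float64(1.53)), (np.float64(2.5), np.float64(1.03)), (np.float64(3.0), np.float64(0.53))]
bay [(np.float64(-3.0), np.float64(-0.32)), (np.float64(-2.5), np.float64(-0.82)), (np.float64(-2.0
[... 784 characters left out ...]
), (np.float64(2.0), np.float64(0.39)), (np.float64(2.5), np.float64(-0.11)), (np.float64(3.0), np.float64(-0.61))]
shaft [(np.float64(-3.0), np.float64(-0.14)), (np.float64(-2.5), np.float64(-0.64)), (np.float64(-2.0), np.float64(-1.14)), (np.float64(-1.5), np.float64(-1.64)), (np.float64(-1.0), np.float64(-2.14)), (np.float64(-0.5), np.float64(-2.64)), (np.float64(0.0), np.float64(-3.14)), (np.float64(0.5), np.float64(2.64)), (np.float64(1.0), np.float64(2.14)), (np.float64(1.5), np.float64(1.64)), (np.float64(2.0), np.float64(1.14)), (np.float64(2.5), np.float64(0.64)), (np.float64(3.0), np.float64(0.14))]
1.95 [ 559.39398792 -350.8958118   150.29947287] [0.19241851 0.27211603 0.62498143]
```

View pics/w1.png

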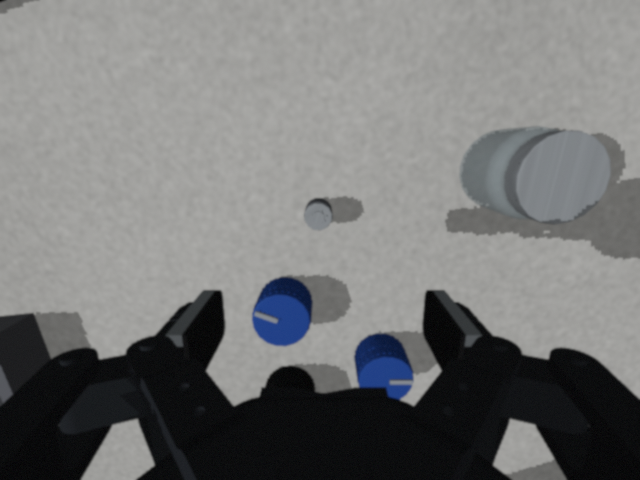

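Cell top at (318,215), blue decoys at (283,313) and (385,370), jar at (560,175). Computing positions.

Run:
```python
from h import *
im,K,R,t=wrist()
for n,uv,z in (("cell",(318,215),32),("blue1",(283,314),40),("blue2",(385,371),40),("jar",(562,175),85)): print(n,p2w(K,R,t,uv,z).round(1))
o=ctrl.get_obs(); print("tcp px",w2p(K,R,t,o["eef_pos"]),"tcp floor",w2p(K,R,t,[560,-350,32]))
f=ctrl.grab_frame("top");Rt,tt=ext("top",f);cv2.imwrite("pics/t1.png",f["pixels"])
g=np.mean(f["pixels"][221:246,432:460],2)
cv2.imwrite("pics/t1c.png",cv2.resize(f["pixels"][210:310,390:470],None,fx=6,fy=6,interpolation=2))
```

```text
cell [ 573.6 -350.1   32. ]
blue1 [ 503.2 -297.2   40. ]
blue2 [ 423.6 -365.    40. ]
jar [ 563.3 -504.6   85. ]
tcp px [325.04376412 295.17502492] tcp floor [322.94164563 230.85613521]
```

View pics/t1c.png

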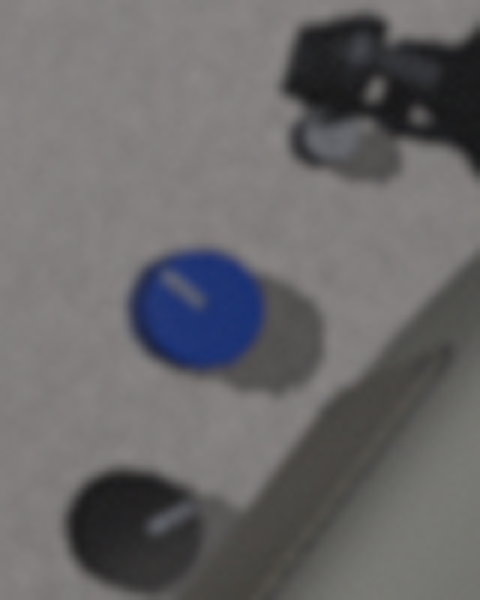

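Run:
```python
from h import *
pi=np.pi;r=[pi,0,-0.3]
ctrl.line_to((572.5,-350.6,60),r,feed=200)
ctrl.command_gripper(50,30)
print(ctrl.line_to((572.5,-350.6,13),r,feed=120,force_limit=8))
ctrl.command_gripper(10,30)
o=ctrl.get_obs();print(o["t"],o["opening"],o["eef_pos"],o["force"])
ctrl.line_to((572.5,-350.6,130),r,feed=250)
wrist("pics/w2.png");print(ctrl.get_obs()["opening"],ctrl.get_obs()["t"])
# go look above base, bay
ctrl.goto((470,0,160),[pi,0,-0.2])
wrist("pics/w3.png");print(ctrl.get_obs()["t"])
```

```text
False
4.0083 21.820667705263542 [ 572.98712163 -350.98687262   14.12992811] [-0.81309649  0.5968587   6.32026818]
21.698896550295565 4.675
9.5583
```

View pics/w2.png

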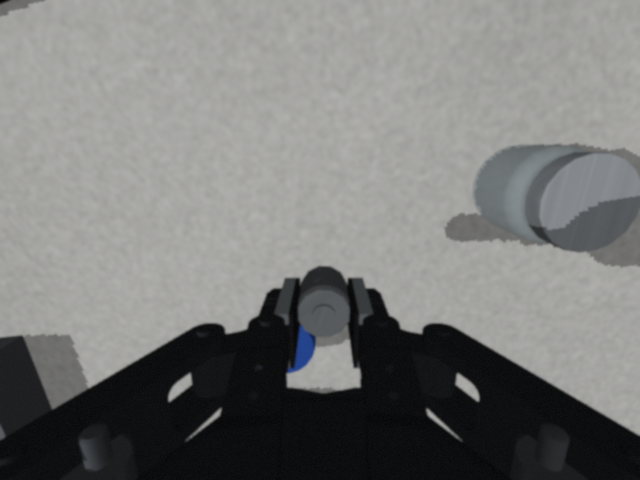

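View pics/w3.png

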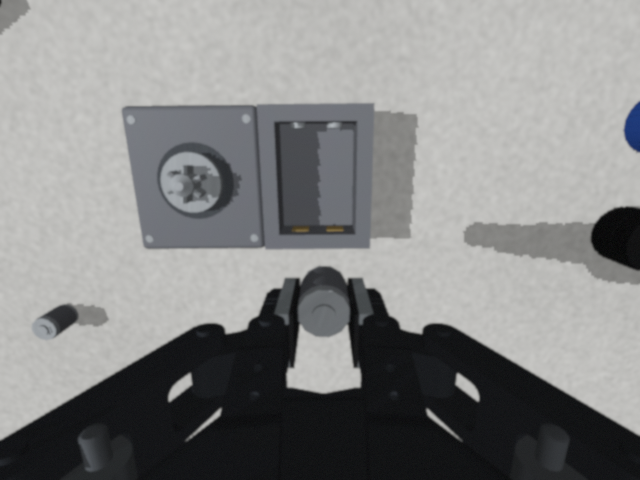

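Base top-face corners are at (124,107), (374,104), (371,247) and (146,247). The bay mouth runs from (275,122) to (356,235), and the shaft is at (181,185). The cell is held upright.

Run:
```python
from h import *
im,K,R,t=wrist()
cv2.imwrite("pics/w3c.png",cv2.resize(im[90:260,110:390],None,fx=2.8,fy=2.8,interpolation=2))
C=[p2w(K,R,t,uv,45)[:2] for uv in ((124,107),(374,104),(371,247),(146,247))]
for c in C: print(c.round(1))
yv=(C[0]-C[1]+C[3]-C[2]);xv=C[0]-C[3]+C[1]-C[2]
print("yaw",np.arctan2(yv[1],yv[0])-np.pi/2,np.arctan2(xv[1],xv[0]),"len",np.hypot(*yv)/2,np.hypot(*xv)/2)
print("centre",np.mean(C,0),"bay",np.mean([p2w(K,R,t,uv,45)[:2] for uv in ((275,122),(356,121),(356,235),(279,236))],0))
print(p2w(K,R,t,(55,323),32),p2w(K,R,t,(44,328),32), ctrl.get_obs()["joint_positions"])
```

```text
[590.3 122.9]
[556.4 -54. ]
[450.5 -34.5]
[486.7 143.2]
yaw -0.19495763889571305 -0.18766936683674643 len 180.73834565036952 106.65301034873357
centre [520.98836017  44.4201167 ] bay [510.84275411  -2.23648751]
[432.07093361 256.18651287  32.        ] [429.30165699 268.06995887  32.        ] [-1.78913660e-01  1.57540196e-01 -2.97082626e-01  1.11627255e+00
  2.02460842e-05 -3.12032986e+00]
```

View pics/w3c.png

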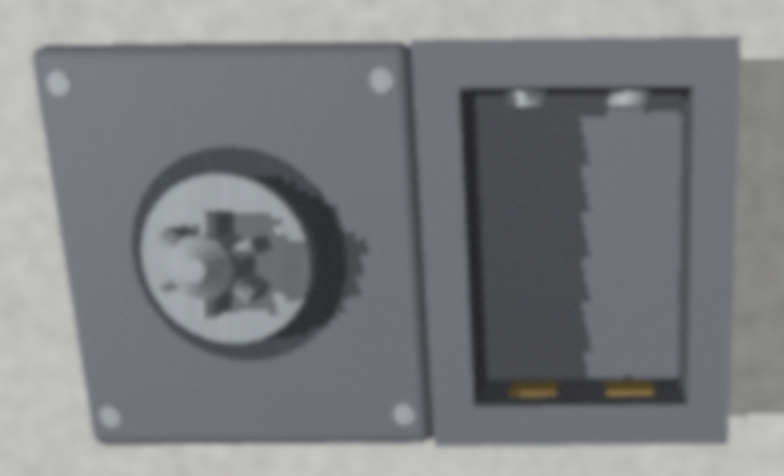

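Run:
```python
from h import *
pi=np.pi;r=[pi,0,-0.25]
x,y=531.6,-7.3
ctrl.line_to((x,y,85),r,feed=250)
print(ctrl.line_to((x,y,44),r,feed=120,force_limit=8))
ctrl.command_gripper(32,30);ctrl.sleep(0.15)
ctrl.line_to((x,y,110),r,feed=250)
o=ctrl.get_obs();print(o["t"],o["joint_positions"][5])
wrist("pics/w4.png")
ctrl.goto((420,255,110),r)
wrist("pics/w5.png");o=ctrl.get_obs();print(o["t"],o["joint_positions"][5])
```

```text
False
11.475 -3.0632309423853408
12.675 -2.5176053474358913
```

View pics/w4.png

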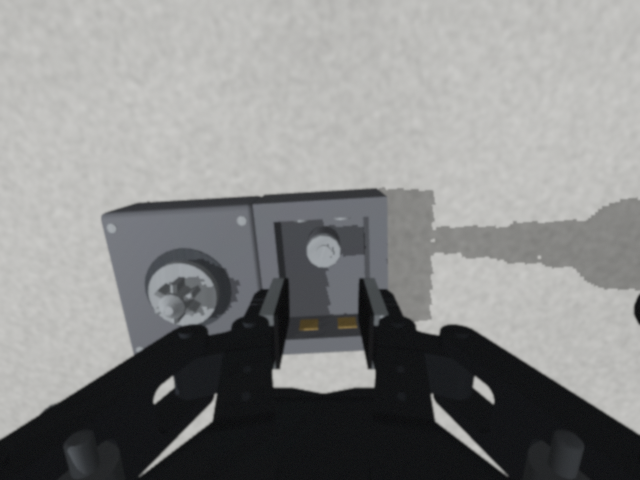

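View pics/w5.png

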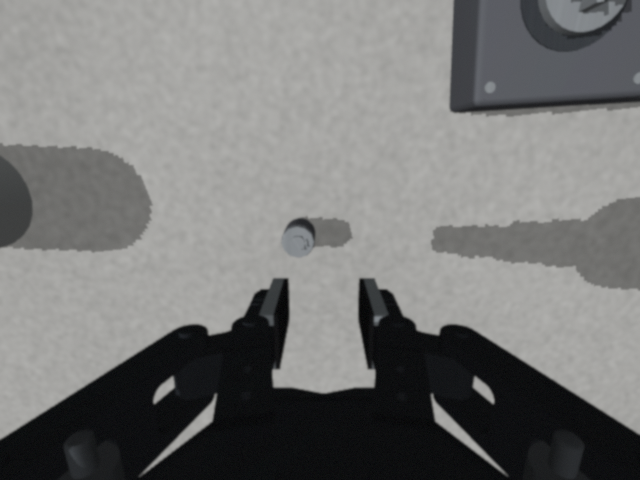

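The first cell stands in the bay at w4(323,250). The second cell's top is at w5(298,240).

Run:
```python
from h import *
pi=np.pi;r=[pi,0,-0.25]
im,K,R,t=wrist()
c=p2w(K,R,t,(298,241),32);print(c.round(1))
x,y=c[:2]-[0.8,0.5]
ctrl.command_gripper(50,30)
ctrl.line_to((x,y,60),r,feed=250)
print(ctrl.line_to((x,y,13),r,feed=120,force_limit=8))
ctrl.command_gripper(10,30)
o=ctrl.get_obs();print(o["t"],o["opening"],o["eef_pos"])
ctrl.line_to((x,y,95),r,feed=250)
x,y=490.4,0.8
ctrl.goto((x,y,95),r)
print(ctrl.line_to((x,y,44),r,feed=120,force_limit=8))
ctrl.command_gripper(32,30);ctrl.sleep(0.15)
ctrl.line_to((x,y,150),r,feed=250)
wrist("pics/w6.png");o=ctrl.get_obs();print(o["t"],o["joint_positions"][5],o["force"])
```

```text
[428.7 270.9  32. ]
False
14.3 21.519422020744724 [428.49935477 270.56238285  14.11155919]
False
17.4667 -3.0612499196730796 [ 0.21983105 -0.9143108  -0.19317626]
```

View pics/w6.png

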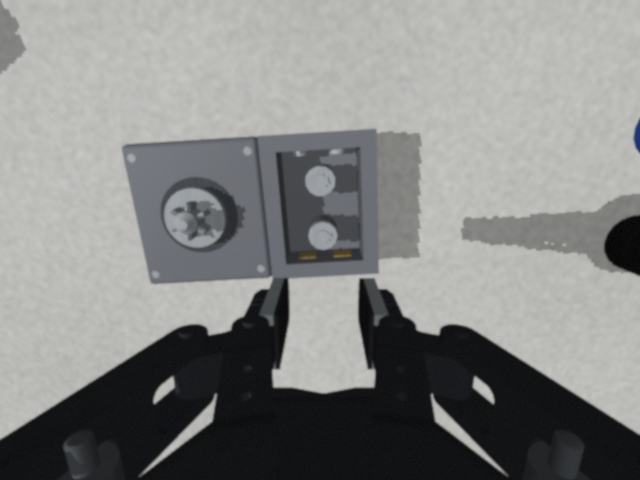

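Both cells stand in the bay at (320,181) and (322,236). Now a close view straight down on the splines.

Run:
```python
from h import *
pi=np.pi;r=[pi,0,-0.25]
ctrl.line_to((463,103,95),r,feed=300);ctrl.sleep(0.2)
im,K,R,t=wrist("pics/w7.png")
np.savez("w7.npz",K=K,R=R,t=t)
u=w2p(K,R,t,(529,86,67));print(u,ctrl.get_obs()["t"])
u=u.astype(int);y0=max(0,u[1]-60);cv2.imwrite("pics/w7c.png",cv2.resize(im[y0:y0+120,u[0]-70:u[0]+70],None,fx=5,fy=5,interpolation=2));print(u[0]-70,y0)
```

```text
[323.73715865 144.54769045] 18.2667
253 84
```

View pics/w7c.png

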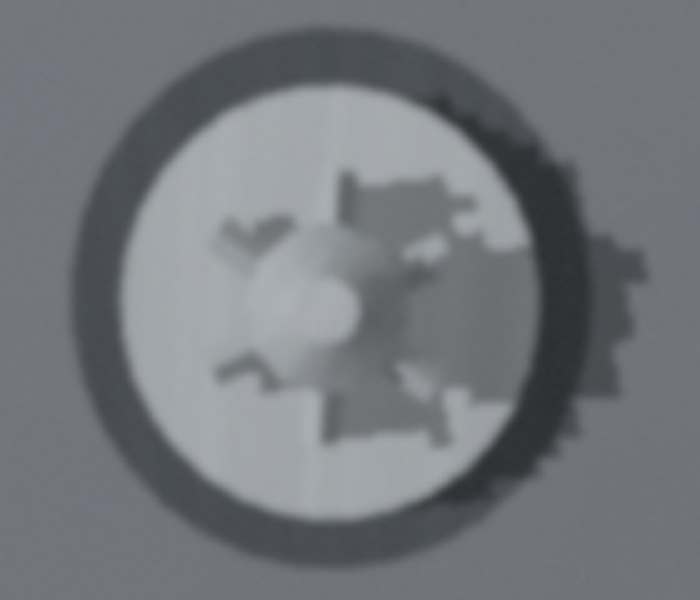

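```bash
cat > ov.py <<'E'
from h import *
d=np.load("w7.npz");K,R,t=d["K"],d["R"],d["t"];im=cv2.imread("pics/w7.png")
c=p2w(K,R,t,(319.2,144.4),55);c2=p2w(K,R,t,(319,146.4),76);print(c,c2)
c=(c+c2)/2
S=6
tiles=[]
for deg in (-14,-18,-22,-26):
    big=cv2.resize(im[100:190,260:380],None,fx=S,fy=S,interpolation=2)[:, :]
    P=lambda p:tuple(int(v) for v in ((w2p(K,R,t,p)-[260,100]+.5)*S))
    for k in range(6):
        a=np.deg2rad(deg+60*k);e=np.array([np.cos(a),np.sin(a)]);n=np.array([-e[1],e[0]])
        for s in (-1.9,1.9):
            cv2.line(big,P([*(c[:2]+e*8+n*s),67]),P([*(c[:2]+e*13+n*s),67]),(0,0,255),1)
            cv2.line(big,P([*(c[:2]+e*13+n*s),67]),P([*(c[:2]+e*13+n*s),55]),(0,255,0),1)
        cv2.line(big,P([*(c[:2]+e*13-n*1.9),67]),P([*(c[:2]+e*13+n*1.9),67]),(0,0,255),1)
    cv2.putText(big,str(deg),(10,25),0,.8,(0,255,255),2);tiles.append(big[60:480,120:520])
o=np.vstack([np.hstack(tiles[:2]),np.hstack(tiles[2:])]);o=cv2.resize(o,(714,600)) if False else o
cv2.imwrite("pics/ov.png",cv2.resize(o,None,fx=.71,fy=.71,interpolation=cv2.INTER_AREA))
E
python3 ov.py
```

```text
[529.65994582  88.28201896  55.        ] [528.74919377  88.35515193  76.        ]
```

View pics/ov.png

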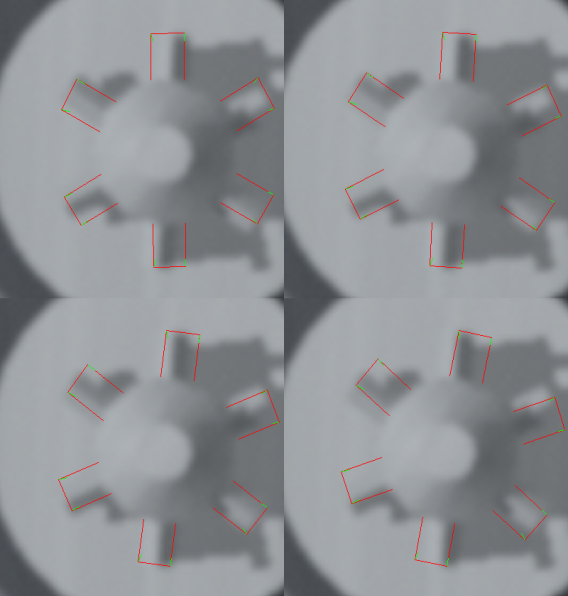

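The teeth fit about -18° (mod 60) and the shaft axis is at about (529,88). Next, look at the dial from above.

Run:
```python
from h import *
pi=np.pi;r=[pi,0,-1.0]
ctrl.line_to((440,103,140),[pi,0,-0.3],feed=300)
ctrl.goto((369,-209,120),r);ctrl.sleep(0.15)
im,K,R,t=wrist("pics/w8.png");np.savez("w8.npz",K=K,R=R,t=t)
print(ctrl.get_obs()["t"],ctrl.get_obs()["joint_positions"][5],w2p(K,R,t,(406,-266,40)))
```

```text
20.0 -2.855371466681682 [324.73021286 142.19416099]
```

View pics/w8.png

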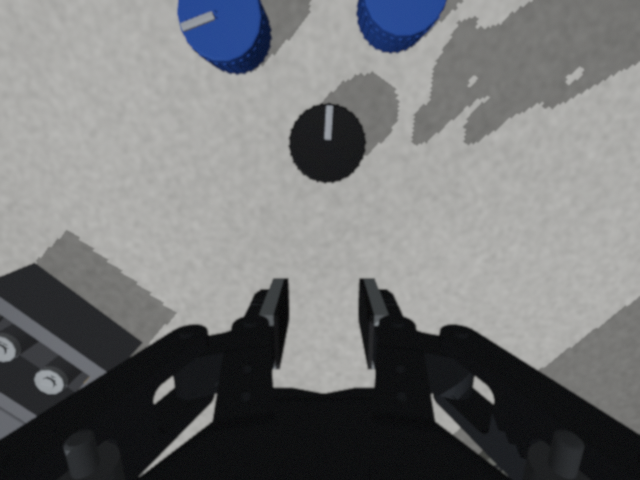

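The dial's top is centred near (327,142), with the pointer from (329,106) to (327,139). Fitting it precisely.

Run:
```python
from h import *
d=np.load("w8.npz");K,R,t=d["K"],d["R"],d["t"];im=cv2.imread("pics/w8.png")
g=im.max(2)[90:200,280:380]
m=(g<60).astype(np.uint8);n,l,s,cc=cv2.connectedComponentsWithStats(m);i=1+np.argmax(s[1:,4]);print(s[i])
cn=max(cv2.findContours((l==i).astype(np.uint8),0,1)[0],key=len);(cx,cy),rad=cv2.minEnclosingCircle(cn);print(cx+280,cy+90,rad)
cw=p2w(K,R,t,(cx+280,cy+90),38)
b=im[:,:,:].min(2)[100:145,310:345];ys,xs=np.where(b>110)
dd=(xs+310-(cx+280))**2+(ys+100-(cy+90))**2<(rad-2)**2
pts=np.array([p2w(K,R,t,(x+310,y+100),42)[:2] for x,y in zip(xs[dd],ys[dd])])
mu=pts.mean(0);v=np.linalg.svd(pts-mu)[2][0];v*=np.sign(v@(mu-cw[:2]))
print("centre",cw,"n",len(pts),"axis deg",np.degrees(np.arctan2(v[1],v[0])),"radial deg",np.degrees(np.arctan2(*(mu-cw[:2])[::-1])))
```

```text
[  10   14   76   78 4229]
327.2685203552246 142.43518447875977 38.9431037902832
centre [ 404.54128026 -266.77523127   38.        ] n 212 axis deg -60.33735116753403 radial deg -59.49797550486103
```

Run:
```python
from h import *
pi=np.pi;r=[pi,0,-1.0]
x,y=404.8,-266.6
ctrl.command_gripper(72,60)
ctrl.line_to((x,y,80),r,feed=250)
print(ctrl.line_to((x,y,16),r,feed=120,force_limit=8))
ctrl.command_gripper(35,60)
o=ctrl.get_obs();print(o["t"],o["opening"],o["eef_pos"],o["force"])
ctrl.line_to((x,y,150),r,feed=250)
ctrl.sleep(0.1);im,K,R,t=wrist("pics/w9.png");o=ctrl.get_obs();print(o["t"],o["opening"],o["force"],o["eef_pos"])
np.savez("w9.npz",K=K,R=R,t=t,p=o["eef_pos"],e=o["eef_rot"])
```

```text
False
21.9667 48.3447015687677 [ 405.22684114 -266.96232304   17.31117285] [-2.50517477  1.10162479  8.80281079]
22.8 48.519056912451326 [ 0.33589852 -0.16883263 -1.36185239] [ 404.14798715 -266.00566054  148.34853706]
```

View pics/w9.png

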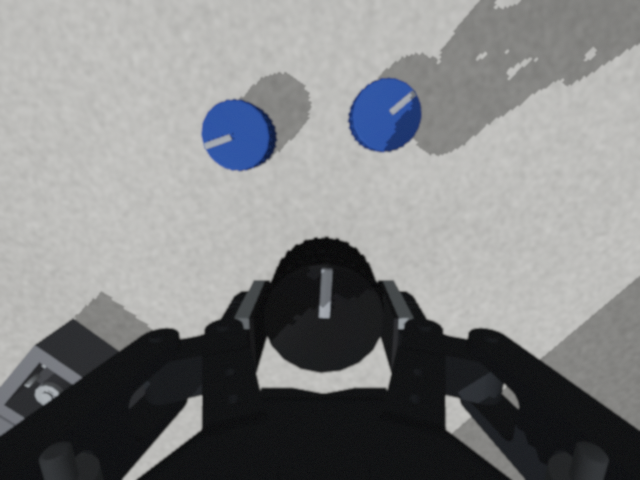

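Run:
```python
from h import *
d=np.load("w9.npz");K,R,t=d["K"],d["R"],d["t"];p=d["p"];Rt=Ro.from_euler('xyz',d["e"]).as_matrix()
print(d["e"])
T=lambda uv,dz:(Rt.T@(p2w(K,R,t,uv,p[2]+dz)-p)).round(1)
print("pointer out",T((327,268),24.7),"in",T((324.5,318),24.7),"L",T((265,315),22.7),"Rr",T((386,315),22.7),"bottom",T((324,371),22.7),"axis",w2p(K,R,t,p+[0,0,22.7]))
a=p2w(K,R,t,(327,268),p[2]+24.7)-p2w(K,R,t,(324.5,318),p[2]+24.7);print(np.degrees(np.arctan2(a[1],a[0])))
im=cv2.imread("pics/w9.png");cv2.imwrite("pics/w9c.png",cv2.resize(im[230:380,250:400],None,fx=4,fy=4,interpolation=2))
```

```text
[ 3.14089132e+00  2.87951193e-03 -1.00005476e+00]
pointer out [ 22.5   1.2 -24.8] in [  1.6   0.3 -24.7] L [  1.8 -23.3 -22.7] Rr [  1.8  24.7 -22.7] bottom [-24.2   0.1 -22.6] axis [323.7690163 319.2610798]
-59.83046376917457
```

View pics/w9c.png

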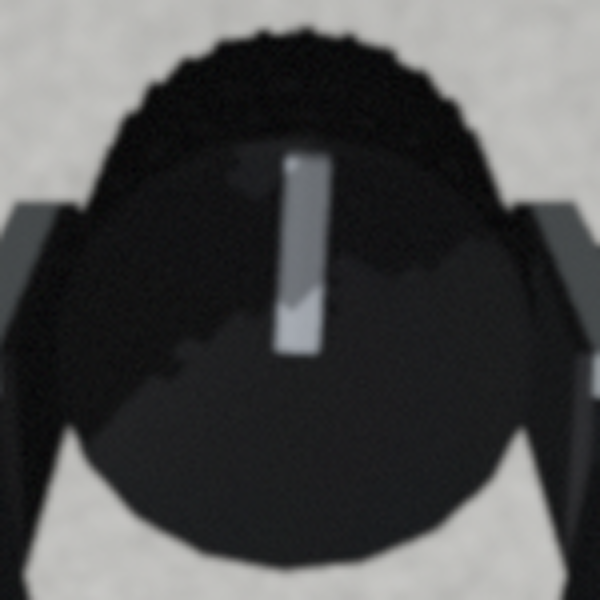

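Dial held straight, pointer at -60°, centre within about 1 mm. Moving over the shaft and rotating -18°, then lowering while monitoring force.

Run:
```python
from h import *
pi=np.pi;r=[pi,0,-1.0-np.radians(18)]
x,y=529.3,88.6
ctrl.goto((x,y,125),r);ctrl.sleep(0.1)
o=ctrl.get_obs();print(o["t"],o["eef_pos"],o["force"],o["eef_rot"])
f=ctrl.grab_frame("scene");cv2.imwrite("pics/s10.png",cv2.resize(f["pixels"][160:290,240:400],None,fx=4.5,fy=4.5,interpolation=2))
print(ctrl.line_to((x,y,98),r,feed=120,force_limit=6))
for z in (93,90,87,85,83,81,78):
    h=ctrl.line_to((x,y,z),r,feed=40,force_limit=7)
    o=ctrl.get_obs();print(z,h,o["eef_pos"].round(1),o["force"].round(2),o["wrist_torque"].round(2),o["t"])
    if h: break
```

```text
24.3083 [529.42232602  87.52046354 125.03532482] [ 0.23605647  0.10926253 -1.0315379 ] [-3.14157497e+00 -1.92719464e-04 -1.31552324e+00]
False
93 False [529.4  88.5  93.2] [ 1.14  0.03 -0.92] [-0.02  0.    0.  ] 25.0083
90 False [529.3  88.6  89.9] [ 0.29  0.61 -0.68] [-0.01 -0.01  0.03] 25.2583
87 False [529.2  88.6  86.8] [ 0.05 -0.5  -0.99] [-0.   -0.    0.04] 25.5083
85 False [529.2  88.6  84.9] [-0.19 -0.   -0.73] [-0.01  0.03 -0.03] 25.7583
83 False [529.2  88.6  82.9] [ 0.77 -0.66  0.17] [-0.01  0.   -0.01] 26.0083
81 False [529.2  88.6  80.8] [ 0.87 -0.16 -0.23] [ 0.04 -0.05  0.03] 26.2583
78 False [529.2  88.6  77.8] [ 0.08  0.89 -0.33] [-0.07 -0.02 -0.04] 26.5083
```

View pics/s10.png

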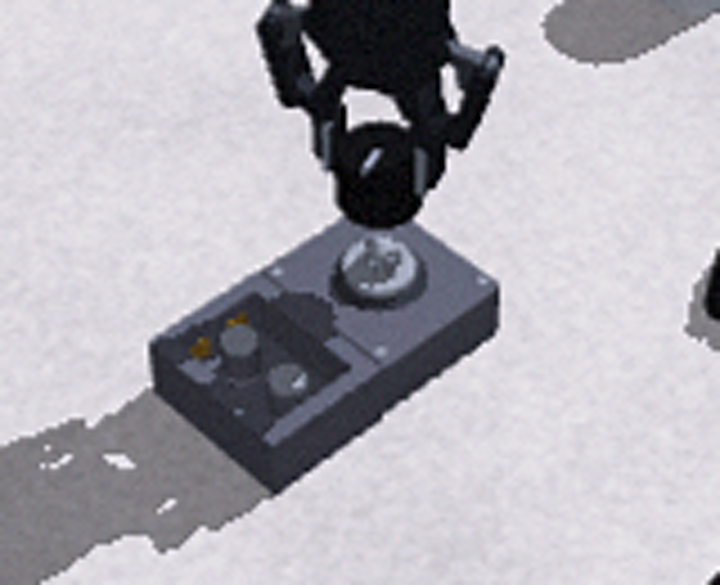

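No resistance well below the 86 mm ride height, so it has meshed. Going home to the shoulder and dwelling before pressing.

Run:
```python
from h import *
pi=np.pi;r=[pi,0,-1.0-np.radians(18)]
x,y=529.3,88.6
for z in (75,74,73,72,71,70,69):
    h=ctrl.line_to((x,y,z),r,feed=30,force_limit=10)
    ctrl.sleep(.05);o=ctrl.get_obs();print(z,h,o["eef_pos"].round(1),o["force"].round(2),o["wrist_torque"].round(2),o["t"])
    if h or o["force"][2]>4: break
ctrl.sleep(0.4);o=ctrl.get_obs();print(o["force"],o["eef_pos"],o["t"])
f=ctrl.grab_frame("scene");cv2.imwrite("pics/s11.png",cv2.resize(f["pixels"][160:290,240:400],None,fx=4.5,fy=4.5,interpolation=2))
```

```text
75 False [529.3  88.6  74.9] [-0.39  0.48 -0.27] [-0.02  0.03 -0.03] 26.8083
74 False [529.3  88.6  74. ] [-0.12 -0.01 -0.93] [ 0.02 -0.    0.05] 27.1083
73 False [529.3  88.6  73. ] [-0.33  0.11 -0.05] [0.   0.   0.02] 27.4083
72 False [529.4  88.6  72.2] [-0.35 -0.04  1.32] [0.08 0.02 0.04] 27.7083
71 False [529.4  88.6  71.1] [1.16 0.12 2.95] [ 0.08  0.03 -0.  ] 28.0083
70 False [529.4  88.6  70.1] [ 0.23 -0.06  3.44] [ 0.09 -0.05  0.02] 28.3083
69 False [529.4  88.6  69.1] [1.27 0.72 4.01] [ 0.11 -0.06 -0.01] 28.6083
[-0.20328388  1.45431462  3.51686036] [529.42463488  88.6417342   69.04722648] 29.0083
```

View pics/s11.png

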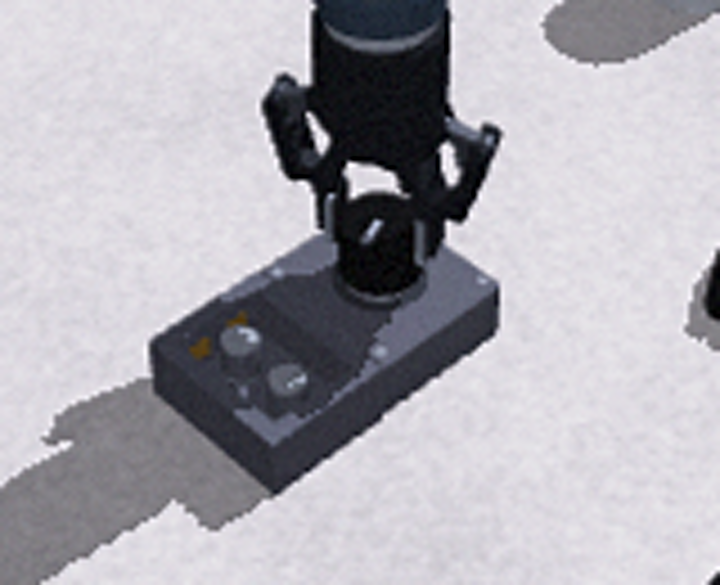

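Contact started at about 72.2 mm with the expected 3 N spring start, and the dial is seated on the flange. Now pressing about 7 mm.

Run:
```python
from h import *
pi=np.pi;r=[pi,0,-1.0-np.radians(18)]
x,y=529.4,88.6
for z in (68,67,66,65.2,64.6):
    h=ctrl.line_to((x,y,z),r,feed=20,force_limit=20)
    ctrl.sleep(.15);F=np.mean([ (ctrl.sleep(.02),ctrl.get_obs()["force"][2])[1] for _ in range(5)]);o=ctrl.get_obs();print(z,h,o["eef_pos"].round(1),F.round(2),o["opening"],o["t"])
    if h or F>9.5: break
f=ctrl.grab_frame("scene");cv2.imwrite("pics/s12.png",cv2.resize(f["pixels"][160:290,240:400],None,fx=4.5,fy=4.5,interpolation=2))
wrist("pics/w12.png")
```

```text
68 False [529.4  88.6  68. ] 5.36 48.16795612107849 29.5417
67 False [529.4  88.6  67.1] 5.62 47.99885092368383 30.025
66 False [529.4  88.6  66.2] 6.11 48.33349191716733 30.5083
65.2 False [529.4  88.6  65.4] 6.96 47.9397420832887 30.9917
64.6 False [529.5  88.6  64.9] 7.78 48.335823631183075 31.475
```

View pics/s12.png

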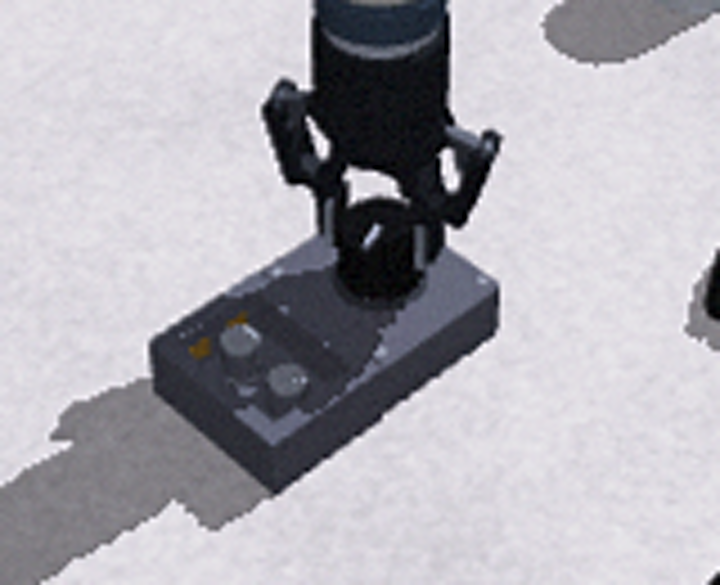

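View pics/w12.png

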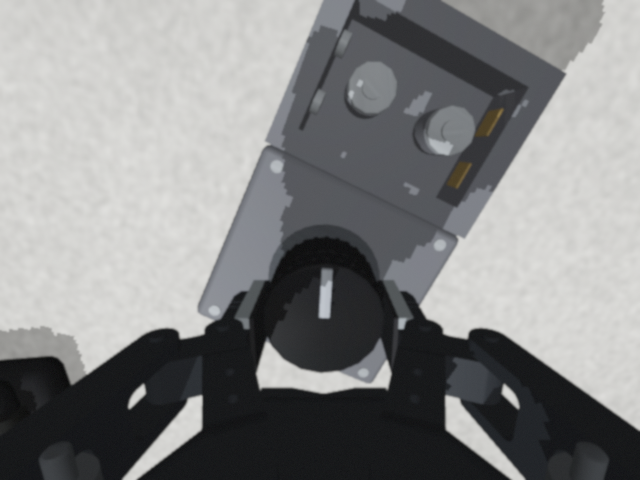

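Run:
```python
from h import *
ctrl.sleep(0.3);o=ctrl.get_obs();print(o["eef_pos"],o["force"],o["t"])
ctrl.hand_in()
```

```text
[529.46095986  88.61829095  64.86199403] [-0.24394129  0.74243709  6.82093196] 31.875
the job is handed in; nothing more can be done
```

I handed the job in at 31.9 s, with the gripper still holding the dial pressed down. `hand_in()` gives no verdict, so the outcome is inferred from my last checks.

- **Cells:** Both stand upright in the battery bay, clear of the fingers. The last wrist and scene pictures show them there.
- **Meshing:** I picked up the black dial and turned it 18° so its slots met the shaft teeth. It slid down freely past the height where it would ride unmeshed. It met the shoulder at TCP height 72.2 mm, against a predicted 72.3 mm.
- **Press:** The TCP went about 7.3 mm below first contact. The averaged force of about 8.7 N (corrected for the roughly -0.9 N reading before contact) gives about 7.1 mm. A single reading just before hand-in was lower, about 7.7 N corrected, which gives about 5.9 mm. All of these are above the 5 mm needed.
- **Grip:** The pointer in the wrist picture sits where it did when I picked the dial up, so it had not slipped in the grip.
- **Bystanders:** I did not touch the mouse, mug, jar or blue decoys on purpose, but I did not re-measure their positions at the end.

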